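Free the dome-closure sledge on the splicing stand

ROBOT

A 6-joint arm with a two-finger parallel gripper is mounted at the origin on the work surface. World frame = base frame: x ahead of the robot, y to its left, z up, the work surface at z = 0. Lengths are in m, angles in degrees, forces in N, time in s.
With the tool pointing down it reaches from about 0.3 to 0.75 m from the base axis. Payload 8.5 kg.
Tool frame: the origin (TCP) lies at the centre of the arm's flange, where the gripper is bolted on; the fingertips stand 166 mm ahead of it and the grasp point (between the pads) lies 147 mm ahead of it (arm.tips_ahead is the distance from the TCP to the fingertips, in m); z points along the fingers, y is the line along which they close (so a half turn about z gives the same grasp; the last joint's range is limited). The gripper opens to 88 mm and grips with 3 to 60 N. Pads are 18 mm wide; open, the fingers measure 123 mm over their backs; the gripper's body (75 mm by 187 mm) begins 45 mm behind the grasp point.
Start: joints at [-81.836, 21.807, 74.336, -0, 83.858, -12.336], TCP at [0.193, -0.515, 0.405] pointing down, gripper open.
Joint ranges: [-178.18, 178.18], [-50.72, 133.34], [12.68, 142.11], [-81.47, 261.47], [9.98, 163.14], [-165.26, 165.26]. Speed limits (degrees/s): [136.94, 136.94, 180, 180, 180, 180].

INTERFACE

Orientations are given as a 3x3 rotation matrix whose columns are the frame's x, y, z axes.
In Python, from workcell import arm gives the robot as it stands.
- The arm moves only by the tool arm_command, never from a script. Its argument "series" is a list of rows, each an object with "dp": the shift along the world's x, y, z each as a share of 150 mm, from -1 to 1, a list of three; "dr": the turn, a rotation vector about the world's x, y, z each as a share of 60 degrees, from -1 to 1, a list of three; "fingers": the opening, from 0 (shut) to 1 (fully open). In form: [{"dp": [x, y, z], "dr": [rx, ry, rz], "fingers": fingers}, ...]. A call has 1 to 10 rows; each row is the pose to reach, as a shift and turn from the pose commanded when the call began; what a row does not reach only later rows make up. A row lasts 1/10 s, in which the tool goes at most 50 mm and 8.59 degrees, less where a joint would pass 70% of its speed; a pose out of reach is approached as far as the arm can. A call with a number of a shift or a turn outside -1 to 1 is refused whole. A call with a gripper value outside its range is refused whole. The fingers move at their own pace and stop on an object; the grip force is fixed at half the most. Time passes only in rows, so rows that repeat a pose let the fingers close. It gives the time, the measured TCP pose, the force, the opening and the grip force at its end, in the units of the state.
- arm.sense(): the state, without advancing time (a new reading comes with each control period).
- arm.grab_frame(name): name is "side" or "top" or "wrist"; returns (picture, depth): 420x560x3 uint8, red, green, blue; 420x560 float32, m along the optical axis (not along the pixel's ray), 0 where there is no reading.
- arm.camera_model(name): a dict with "fovy" (degrees; the focal length in pixels is half the picture's height over the tangent of half this angle, whatever the lens; pixels are square), "cx", "cy" (the principal point, pixels), "k1" (the pictures are not rectified: a ray, as slopes to the right and down, at radius r is drawn at 1 + k1 r^2 times it, then the intrinsics apply), "cam_to_world" (4x4, takes a point from camera to world coordinates); the wrist camera has in their place "tool_from_camera" (4x4, takes a point from camera to tool coordinates, whose origin is the TCP and whose axes are the flange's). Camera axes: x right, y down, z forward; pixel columns grow to the right and rows downward; lengths in m; the calibration is good to about 2 mm. A picture is of the moment at which its call begins: read the wrist's pose just before it. camera_model takes no time and is no camera call.
- arm.job_done(): hands the job in; it is judged then, once.
The state is a dict: "time_s": time; "qpos": joint angles; "qd": joint speeds; "joint_efforts": joint torques, N m; "tool_pos": TCP position; "tcp_rot": TCP orientation; "contact_force": force on the tool from outside, world axes, zero at the start; "moment": the same for the moment, N m; "grip_width": opening from 0.0 (shut) to 1.0 (fully open); "finger_force": force on a finger pad.
Only numpy, scipy, OpenCV 4.12 (cv2) and the standard library are available. Lean on these libraries where they do the work, as an engineer would, in place of code of your own. Each camera call takes 0.05 s, during which the arm holds its last target. There are 200 camera calls.

TASK

Two sledges lie side by side in the splicing stand, each locked by an upright sprung index plunger at its far end: one sledge carries the ribbed dome closure, the other the flat stack of splice trays. Grip the knob of the plunger that locks the dome-closure sledge, pull it straight up as far as it goes so that its pin is clear of the hole, and finish while still holding it up there, so that a colleague can draw the sledge out. Leave the other plunger seated, both sledges where they are, and the bottle, jar and screwdriver undisturbed.

Things in the scene. Friction and masses are not known exactly. Their poses are not given: they have to be found in the camera images.
- stand: fixed aluminium base plate 260 x 360 x 12 mm with two bays along its y. Origin: underside centre, at bench height; z up, x to the end with the cross bar (34 mm wide, along y, at x = 85 mm, top 36 mm above the bench). The bar carries plunger a at y = +85 mm and b at y = -85 mm; under each knob a nut (24 mm diameter, up to 42 mm) and a barrel (18 mm diameter, up to 64 mm above the bench).
- knob_a: black round knob of plunger a (stand y = +85 mm), 28 mm diameter, 27 mm high, with a 10 mm pin, its tip 60 mm below. Origin: centre of the knob's underside, 66 mm above the bench when seated; z up. It slides straight up by 18 mm to a stop and does not turn; the pin clears the sledge plate from 14 mm on. Spring: 6 N down when seated, 13 N at the stop; let go, it snaps back.
- knob_b: black round knob of plunger b (stand y = -85 mm), 28 mm diameter, 27 mm high, with a 10 mm pin, its tip 60 mm below. Origin: centre of the knob's underside, 66 mm above the bench when seated; z up. It slides straight up by 18 mm to a stop and does not turn; the pin clears the sledge plate from 14 mm on. Spring: 6 N down when seated, 13 N at the stop; let go, it snaps back.
- grip_a (a point): centre of knob a, on its axis at half height (79.5 mm above the bench when seated); moves with the knob
- grip_b (a point): centre of knob b, on its axis at half height (79.5 mm above the bench when seated); moves with the knob
- seat_a (a point): mouth of the seat hole of plunger a in the stand's base plate, 12 mm above the bench, straight below knob a
- seat_b (a point): mouth of the seat hole of plunger b in the stand's base plate, 12 mm above the bench, straight below knob b
- dome_sledge: loose steel sledge plate 232 x 148 x 8 mm in either one of the two bays, carrying the dome closure: a ribbed black cylinder lying along x, 80 mm diameter, 145 mm long, with a grey 86 mm collar; top 106 mm above the bench, nearest end 41 mm from the hole's centre. Origin: on the plate's underside, 12 mm above the bench; z up, x towards its 12 mm pin hole at (85, 0) mm (point dome_hole).
- dome_hole (a point): centre of the pin hole of the dome-closure sledge, on the plate's top face, 20 mm above the bench
- tray_sledge: loose steel sledge plate 232 x 148 x 8 mm in either one of the two bays, carrying a flat stack of three grey splice trays, 135 x 112 mm, its top 62 mm above the bench. Origin: on the plate's underside, 12 mm above the bench; z up, x towards its 12 mm pin hole at (85, 0) mm (point tray_hole).
- tray_hole (a point): centre of the pin hole of the splice-tray sledge, on the plate's top face, 20 mm above the bench
- bottle: white plastic bottle standing on the bench to the left of the stand, 60 mm diameter, 150 mm high; origin at its underside; leave alone
- jar: clear jar with black lid on the bench to the right of the stand, 60 mm diameter, 60 mm high; origin at its underside; leave alone
- screwdriver: screwdriver lying on the bench beyond the stand, 200 mm long; leave alone

How it is judged:
By the outcome, as a careful person would: the job done as asked, in the order asked, and still so for the second after the job is handed in, while the arm keeps its last pose, push and grip.
It also fails if it takes over 32 s, if anything falls off the work surface, if the arm or the gripper's body presses on something with over 40 N, if the wrist force passes 120 N, or if a joint passes its speed limit or range.

## Working session

There is one attempt and no reset: what is moved stays moved. The work goes in short steps, Python scripts to look and compute and a tool call to move; the robot and the scene stay as the last step left them, time stands still between calls to the robot, and variables do not carry over. Pictures are saved under pics/ and viewed, at most 10 in all, crops included, and the job is handed in when it is done.

Besides the shell and the picture viewer there is one more tool, called as name(argument=value, ...), one argument or row to a line, values as JSON. arm_command: Moves the arm, as the interface text tells. Shift numbers are shares of 150 mm and turn numbers shares of 60 degrees, none past 1 either way. Its arguments: {"type":"object","properties":{"series":{"type":"array","items":{"type":"object","properties":{"dp":{"type":"array","items":{"type":"number"}},"dr":{"type":"array","items":{"type":"number"}},"fingers":{"type":"number"}}}}},"required":["series"]}

```bash
mkdir -p pics
cat > h.py <<'E'
from workcell import arm
import numpy as np, cv2
def snap(n,f):
    s=arm.sense(); im,d=arm.grab_frame(n); cv2.imwrite(f'pics/{f}.png',im[:,:,::-1]); np.save(f'pics/{f}.npy',d)
    m=arm.camera_model(n)
    if n=='wrist':
        T=np.eye(4);T[:3,:3]=s['tcp_rot'];T[:3,3]=s['tool_pos'];M=T@np.array(m['tool_from_camera'])
    else: M=np.array(m['cam_to_world'])
    np.savez(f'pics/{f}_c.npz',M=M,f=210/np.tan(np.radians(m['fovy']/2)),c=[m['cx'],m['cy']],k=m['k1'])
    return im,d
def ray(f,u,v):
    z=np.load(f'pics/{f}_c.npz'); K=np.array([[z['f'],0,z['c'][0]],[0,z['f'],z['c'][1]],[0,0,1]],float)
    p=cv2.undistortPoints(np.array([[[u,v]]],float),K,np.array([float(z['k']),0,0,0]))[0,0]
    return z['M'],np.array([p[0],p[1],1])
def at_z(f,u,v,h):
    M,r=ray(f,u,v); w=M[:3,:3]@r; return M[:3,3]+w*(h-M[2,3])/w[2]
def at_d(f,u,v):
    M,r=ray(f,u,v); d=np.load(f'pics/{f}.npy')[int(round(v)),int(round(u))]; return M[:3,:3]@(r*d)+M[:3,3]
E
python3 -c "
from h import *
snap('top','t0');snap('side','s0')
print(arm.sense())"
```

```text
{'time_s': 0.1, 'qpos': array([-8.18363923e+01,  2.18352481e+01,  7.43770185e+01, -6.33914320e-05,
        8.38589167e+01, -1.23348771e+01]), 'qd': array([ 0.06657448,  0.01881975, -0.17812304,  0.04902538, -0.06617935,
        0.00613917]), 'joint_efforts': array([ 2.83036614e-03, -4.38651359e+01, -2.24909198e+01,  7.14176218e-02,
        3.43038782e-02, -7.15122383e-05]), 'tool_pos': array([ 0.19260002, -0.5151289 ,  0.404237  ]), 'tcp_rot': array([[ 9.36681432e-01,  3.50182614e-01, -1.77507509e-04],
       [ 3.50182559e-01, -9.36680662e-01,  1.22963685e-03],
       [ 2.64329594e-04, -1.21393804e-03, -9.99999228e-01]]), 'contact_force': array([-0.16896114,  0.04852523,  0.75276544]), 'moment': array([ 0.03129087, -0.01640383,  0.00033319]), 'finger_force': 0.0, 'grip_width': 1.0023685970189236}
```

View pics/t0.png

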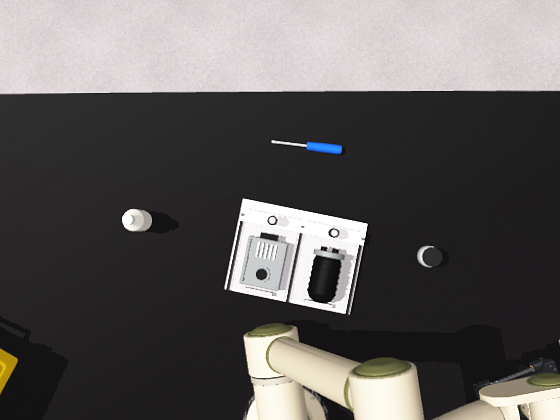

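View pics/s0.png

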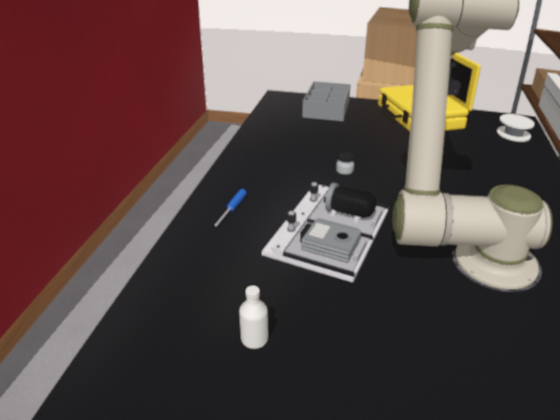

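The top view shows the dome on the right-hand sledge (325,275), with its knob at about (334,233). The tray stack's knob is at (272,220). Next I'll enlarge the crop and work out positions.

```bash
python3 -c "
from h import *
im=cv2.imread('pics/t0.png')[190:320,215:375]; cv2.imwrite('pics/t0c.png',cv2.resize(im,None,fx=4.5,fy=4.5,interpolation=cv2.INTER_CUBIC))
for p in [(334,233),(272,220)]: print(at_z('t0',*p,.093),at_d('t0',*p))
for p in [(243,199),(367,223),(350,314),(225,290)]: print(at_z('t0',*p,.012))
print(np.load('pics/t0_c.npz')['M'])
"
```

```text
[ 0.53888595 -0.12916411  0.093     ] [ 0.53889843 -0.12884278  0.09636166]
[0.57453267 0.03706612 0.093     ] [0.574558   0.03708938 0.09178821]
[0.63633816 0.12091231 0.012     ]
[ 0.56646117 -0.23072303  0.012     ]
[ 0.31043186 -0.18004287  0.012     ]
[0.37896785 0.17226137 0.012     ]
[[-0.00434568 -0.99888724  0.04696158  0.54426063]
 [-0.99994562  0.00478589  0.00926566  0.00927166]
 [-0.0094801  -0.04691876 -0.99885372  1.54129872]
 [ 0.          0.          0.          1.        ]]
```

View pics/t0c.png

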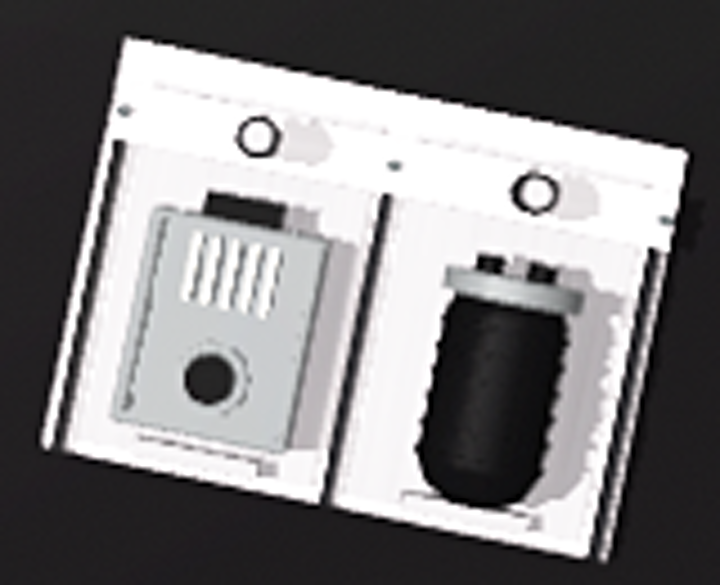

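arm_command(
  series=[
    {"dp": [0.77, 0.86, 0], "dr": [0, 0, -0.18], "fingers": 1},
    {"dp": [0.77, 0.86, 0], "dr": [0, 0, -0.18], "fingers": 1},
    {"dp": [0.77, 0.86, 0], "dr": [0, 0, -0.18], "fingers": 1},
    {"dp": [0.77, 0.86, 0], "dr": [0, 0, -0.18], "fingers": 1},
    {"dp": [0.77, 0.86, 0], "dr": [0, 0, -0.18], "fingers": 1},
  ],
)

```text
time_s: 0.6
tool_pos: [0.3096, -0.384, 0.4048]
tcp_rot: [[0.985, 0.172, 0.0], [0.172, -0.985, 0.001], [0.0, -0.001, -1.0]]
contact_force: [-0.2, 0.1, 0.8]
grip_width: 0.999
finger_force: 0.0
```

arm_command(
  series=[
    {"dp": [0.77, 0.86, 0], "dr": [0, 0, -0.18], "fingers": 1},
    {"dp": [0.77, 0.86, 0], "dr": [0, 0, -0.18], "fingers": 1},
    {"dp": [0.77, 0.86, 0], "dr": [0, 0, -0.18], "fingers": 1},
    {"dp": [0.77, 0.86, 0], "dr": [0, 0, -0.18], "fingers": 1},
    {"dp": [0.77, 0.86, 0], "dr": [0, 0, -0.18], "fingers": 1},
  ],
)

```text
time_s: 1.1
tool_pos: [0.4249, -0.2558, 0.4045]
tcp_rot: [[1.0, -0.016, -0.0], [-0.016, -1.0, 0.001], [-0.0, -0.001, -1.0]]
contact_force: [0.3, -0.4, -0.5]
grip_width: 1.0
finger_force: 0.0
```

arm_command(
  series=[
    {"dp": [0.77, 0.86, 0], "dr": [0, 0, -0.18], "fingers": 1},
    {"dp": [0.77, 0.86, 0], "dr": [0, 0, -0.18], "fingers": 1},
    {"dp": [0.77, 0.86, 0], "dr": [0, 0, -0.18], "fingers": 1},
    {"dp": [0.77, 0.86, 0], "dr": [0, 0, -0.18], "fingers": 1},
    {"dp": [0.77, 0.86, 0], "dr": [0, 0, -0.18], "fingers": 1},
    {"dp": [0.77, 0.86, 0], "dr": [0, 0, -0.18], "fingers": 1},
    {"dp": [0.77, 0.86, 0], "dr": [0, 0, -0.18], "fingers": 1},
  ],
)

```text
time_s: 1.8
tool_pos: [0.5385, -0.1298, 0.4046]
tcp_rot: [[0.978, -0.208, -0.001], [-0.208, -0.978, -0.0], [-0.001, 0.0, -1.0]]
contact_force: [0.4, 0.2, -0.2]
grip_width: 0.995
finger_force: 0.0
```

```bash
python3 -c "
from h import *
snap('wrist','w0')
s=arm.sense();print(s['time_s'],s['tool_pos'],s['tcp_rot'],s['qpos'])"
```

```text
1.85 [ 0.5384531  -0.12977354  0.40470877] [[ 9.78050810e-01 -2.08366209e-01 -3.68663222e-04]
 [-2.08366278e-01 -9.78050852e-01 -1.57903541e-04]
 [-3.27669617e-04  2.31254669e-04 -9.99999920e-01]] [-2.57958266e+01  2.22034911e+01  7.37093701e+01 -1.74298511e-02
  8.41022200e+01  7.62325943e+01]
```

View pics/w0.png

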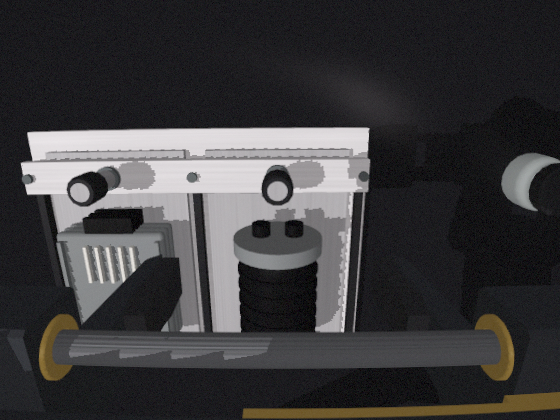

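The wrist view shows the dome's knob with its top face centred near (277,187). The bar is level in the picture, so the yaw is good. I'll measure the knob top from this view.

```bash
python3 -c "
from h import *
for p in [(277,187),(79,192)]: print(at_z('w0',*p,.093),at_d('w0',*p))
im=cv2.imread('pics/w0.png')[140:230,220:340]; cv2.imwrite('pics/w0c.png',cv2.resize(im,None,fx=6,fy=6,interpolation=cv2.INTER_CUBIC))"
```

```text
[ 0.5424178  -0.13179346  0.093     ] [ 0.54232599 -0.13177512  0.0926316 ]
[0.57384035 0.03558459 0.093     ] [0.5739772  0.03497933 0.09396876]
```

View pics/w0c.png

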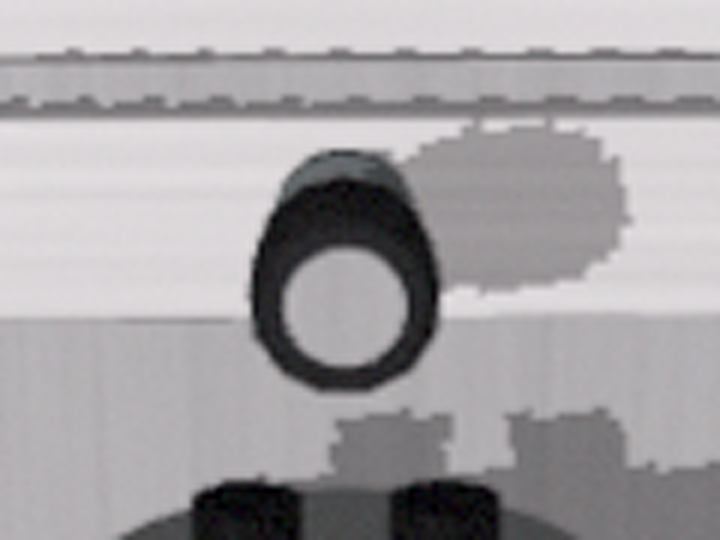

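The crop puts the top face centre at (345,306), which is full-picture (277.4,190.9).

```bash
python3 -c "
from h import *
print(at_z('w0',277.4,190.9,.093), at_z('t0',333.5,232.5,.093))"
```

```text
[ 0.53903567 -0.13142227  0.093     ] [ 0.54023228 -0.12783485  0.093     ]
```

arm_command(
  series=[
    {"dp": [0.003, -0.005, -0.25], "dr": [0, 0, 0], "fingers": 0.7},
    {"dp": [0.003, -0.005, -0.5], "dr": [0, 0, 0], "fingers": 0.7},
    {"dp": [0.003, -0.005, -0.7], "dr": [0, 0, 0], "fingers": 0.7},
    {"dp": [0.003, -0.005, -0.8], "dr": [0, 0, 0], "fingers": 0.7},
    {"dp": [0.003, -0.005, -0.8], "dr": [0, 0, 0], "fingers": 0.7},
  ],
)

```text
time_s: 2.35
tool_pos: [0.5388, -0.13, 0.283]
tcp_rot: [[0.978, -0.208, -0.004], [-0.208, -0.978, 0.002], [-0.004, -0.001, -1.0]]
contact_force: [0.0, -0.1, 0.7]
grip_width: 0.701
finger_force: 0.0
```

```bash
python3 -c "
from h import *
snap('wrist','w1')
s=arm.sense();print(s['time_s'],s['tool_pos'],s['contact_force'])"
```

```text
2.4 [ 0.53918778 -0.12992035  0.28456715] [-0.13221952 -0.02737006  0.51070798]
```

View pics/w1.png

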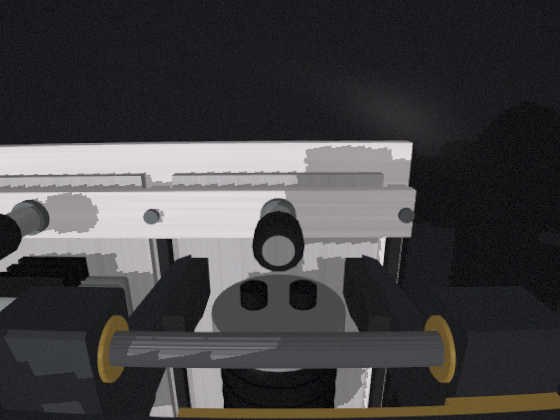

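Here the knob's top face is centred near (278,251). The fingertips at x≈190 and 366 sit symmetrically about it.

```bash
python3 -c "
from h import *
print(at_z('w1',278.3,251,.093),arm.sense()['tool_pos'])"
```

```text
[ 0.53887061 -0.13120615  0.093     ] [ 0.53918778 -0.12992035  0.28456715]
```

arm_command(
  series=[
    {"dp": [-0.002, -0.007, -0.15], "dr": [0, 0, 0], "fingers": 0.7},
    {"dp": [-0.002, -0.007, -0.27], "dr": [0, 0, 0], "fingers": 0.7},
    {"dp": [-0.002, -0.007, -0.35], "dr": [0, 0, 0], "fingers": 0.7},
    {"dp": [-0.002, -0.007, -0.39], "dr": [0, 0, 0], "fingers": 0.7},
    {"dp": [-0.002, -0.007, -0.39], "dr": [0, 0, 0], "fingers": 0.7},
    {"dp": [-0.002, -0.007, -0.39], "dr": [0, 0, 0], "fingers": 0.7},
  ],
)

```text
time_s: 3.0
tool_pos: [0.5395, -0.1301, 0.2271]
tcp_rot: [[0.978, -0.206, 0.001], [-0.206, -0.978, -0.001], [0.001, 0.0, -1.0]]
contact_force: [0.0, 0.2, -0.3]
grip_width: 0.7
finger_force: 0.0
```

arm_command(
  series=[
    {"dp": [0, 0, 0], "dr": [0, 0, 0], "fingers": 0.4},
    {"dp": [0, 0, 0], "dr": [0, 0, 0], "fingers": 0.4},
    {"dp": [0, 0, 0], "dr": [0, 0, 0], "fingers": 0},
    {"dp": [0, 0, 0], "dr": [0, 0, 0], "fingers": 0},
    {"dp": [0, 0, 0], "dr": [0, 0, 0], "fingers": 0},
    {"dp": [0, 0, 0], "dr": [0, 0, 0], "fingers": 0},
    {"dp": [0, 0, 0], "dr": [0, 0, 0], "fingers": 0},
    {"dp": [0, 0, 0], "dr": [0, 0, 0], "fingers": 0},
  ],
)

```text
time_s: 3.8
tool_pos: [0.5392, -0.1306, 0.2264]
tcp_rot: [[0.978, -0.206, -0.0], [-0.206, -0.978, -0.001], [0.0, 0.001, -1.0]]
contact_force: [-1.7, -4.7, 0.0]
grip_width: 0.304
finger_force: 30.0
```

arm_command(
  series=[
    {"dp": [-0.001, -0.004, 0], "dr": [0, 0, 0], "fingers": 0},
    {"dp": [-0.001, -0.004, 0.02], "dr": [0, 0, 0], "fingers": 0},
    {"dp": [-0.001, -0.004, 0.04], "dr": [0, 0, 0], "fingers": 0},
    {"dp": [-0.001, -0.004, 0.06], "dr": [0, 0, 0], "fingers": 0},
    {"dp": [-0.001, -0.004, 0.08], "dr": [0, 0, 0], "fingers": 0},
    {"dp": [-0.001, -0.004, 0.1], "dr": [0, 0, 0], "fingers": 0},
    {"dp": [-0.001, -0.004, 0.11], "dr": [0, 0, 0], "fingers": 0},
    {"dp": [-0.001, -0.004, 0.11], "dr": [0, 0, 0], "fingers": 0},
  ],
)

```text
time_s: 4.6
tool_pos: [0.5392, -0.1308, 0.2422]
tcp_rot: [[0.978, -0.206, -0.001], [-0.206, -0.978, -0.0], [-0.001, 0.0, -1.0]]
contact_force: [3.6, -5.2, -12.5]
grip_width: 0.303
finger_force: 30.0
```

arm_command(
  series=[
    {"dp": [0, 0, 0.006], "dr": [0, 0, 0], "fingers": 0},
    {"dp": [0, 0, 0.012], "dr": [0, 0, 0], "fingers": 0},
    {"dp": [0, 0, 0.012], "dr": [0, 0, 0], "fingers": 0},
    {"dp": [0, 0, 0.012], "dr": [0, 0, 0], "fingers": 0},
  ],
)

```text
time_s: 5.0
tool_pos: [0.5392, -0.1308, 0.2437]
tcp_rot: [[0.978, -0.206, -0.001], [-0.206, -0.978, -0.0], [-0.001, 0.0, -1.0]]
contact_force: [4.0, -5.7, -13.6]
grip_width: 0.298
finger_force: 30.0
```

```bash
python3 -c "
from h import *
snap('wrist','w2')
s=arm.sense();print(s['time_s'],s['tool_pos'],s['contact_force'],s['grip_width'])"
```

```text
5.05 [ 0.53919412 -0.1307952   0.24371423] [  4.19347096  -5.53334806 -13.21068697] 0.3035860913343943
```

View pics/w2.png

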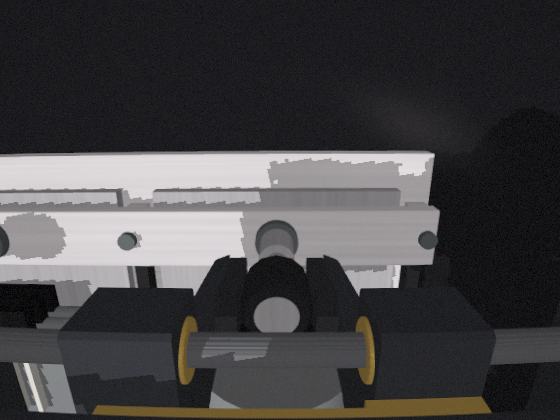

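The knob is still gripped, with its top face at about (277,316), and the tool has risen 17.3 mm. I'll feel for the stop in small steps.

arm_command(
  series=[
    {"dp": [0, 0, 0.003], "dr": [0, 0, 0], "fingers": 0},
    {"dp": [0, 0, 0.006], "dr": [0, 0, 0], "fingers": 0},
    {"dp": [0, 0, 0.006], "dr": [0, 0, 0], "fingers": 0},
    {"dp": [0, 0, 0.006], "dr": [0, 0, 0], "fingers": 0},
  ],
)

```text
time_s: 5.45
tool_pos: [0.5392, -0.1308, 0.2445]
tcp_rot: [[0.978, -0.206, -0.001], [-0.206, -0.978, -0.0], [-0.001, 0.0, -1.0]]
contact_force: [3.2, -5.3, -15.0]
grip_width: 0.303
finger_force: 30.0
```

arm_command(
  series=[
    {"dp": [0, 0, 0.002], "dr": [0, 0, 0], "fingers": 0},
    {"dp": [0, 0, 0.002], "dr": [0, 0, 0], "fingers": 0},
    {"dp": [0, 0, 0.002], "dr": [0, 0, 0], "fingers": 0},
    {"dp": [0, 0, 0.002], "dr": [0, 0, 0], "fingers": 0},
    {"dp": [0, 0, 0.002], "dr": [0, 0, 0], "fingers": 0},
  ],
)

```text
time_s: 5.95
tool_pos: [0.5392, -0.1308, 0.2446]
tcp_rot: [[0.978, -0.206, -0.001], [-0.206, -0.978, 0.0], [-0.001, 0.0, -1.0]]
contact_force: [4.7, -5.1, -17.0]
grip_width: 0.304
finger_force: 30.0
```

```bash
python3 -c "
from h import *
snap('wrist','w3'); 
s=arm.sense();print(s['time_s'],s['tool_pos'],s['contact_force'],s['grip_width'])
a,b=[cv2.imread(f'pics/{n}.png')[240:350,200:360] for n in('w2','w3')]
cv2.imwrite('pics/w23.png',cv2.resize(np.hstack([a,b]),None,fx=2.4,fy=2.4,interpolation=cv2.INTER_CUBIC))
im,d=snap('side','s1')"
```

```text
6.0 [ 0.53921668 -0.13081129  0.24457736] [  4.83117463  -5.33762386 -16.12567197] 0.3040454010887749
```

View pics/w23.png

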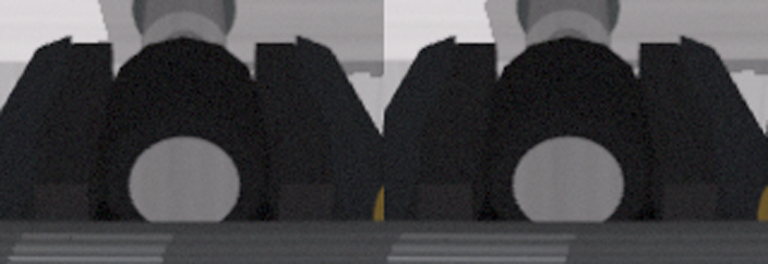

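View pics/s1.png

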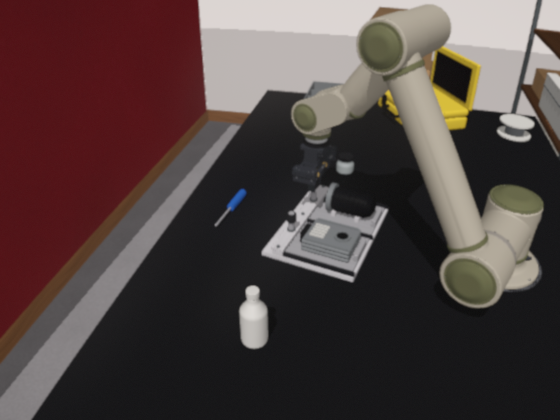

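The knob hasn't slipped between the pads: its top face looks the same in both crops, about (184,180) in each. It has reached the stop, since the force rose to 16–17 N with almost no further travel. In the side view, the other knob (291,220), both sledges, the bottle, jar and screwdriver are where they were.

```bash
python3 -c "
from h import *
print(arm.job_done())"
```

```text
the job is handed in; nothing more can be done
None
```

Job handed in: the arm is holding the dome-closure plunger (knob b) up at its 18 mm stop, and the camera views show the other plunger, both sledges, bottle, jar and screwdriver undisturbed.

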